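Pack the dark chopping board into the rack and close the end stop

TASK

Stand the dark walnut chopping board upright on the rack, between the pale board already there and the yellow end stop, in line with the pale board, and let go of it. Then slide the end stop up until both boards are held snug against the rack's fixed wall. Leave the white board standing where it is.

Things in the scene. Friction and masses are not known exactly. Their poses are not given: they have to be found in the camera images.
- dark_board: The board to pack: a dark walnut chopping board standing on its long edge on the counter, 160 mm long (its x), 28 mm thick (its y), 130 mm tall (its z), 0.3 to 0.5 kg. Origin: centre of its underside. It stands by itself, and is the same either way round. Its grip recess is only a shallow dark marking.
- rack: Teal rack, fixed. Origin: centre of its underside, on the counter. Base slab 200 (x) by 310 (y) mm, top at z 15 mm. Fixed wall at the +y end, 170 mm wide, top z 120, inner face at rack y +140. Against it stands loose a pale wooden board like the dark one, rack y +112 to +140, centred on rack x = 0 within 5 mm, long side along rack x, top z 145. Yellow end stop at the -y end.
- stop_knob (a point): Centre of the end stop's black knob: upright cylinder, 26 mm diameter, z 85 to 130 mm, on a thin post at rack x = 0; axes as the rack's. The stop's flat face (150 mm wide, z 17 to 110) is 55 mm to the +y side; plate 12 mm thick. Slides along rack y, no catch: 2 N alone, 5 to 8 N pushing a board. Knob starts at rack y -115 to -75; both boards snug: about +29 mm.
- white_board: A white plastic chopping board, a bystander of the same size and shape as the dark board (160 x 28 x 130 mm, origin at the centre of its underside), standing on its long edge on one side or the other of the dark board, 120 to 200 mm from it across the counter. It stays there.
There are look-alikes about, which are no part of the job. Leave any purple or turquoise look-alike of the dark_board alone.

How it is judged:
By the outcome, as a careful person would: the job done as asked, in the order asked, and still so for the second after the job is handed in, with the robot touching nothing.
It also fails if it takes over 58 s, if anything falls off the work surface, if the arm or the gripper's body presses on something with over 40 N, if the wrist force passes 120 N, or if a joint passes its speed limit or range.

ROBOT

A 6-joint arm with a two-finger parallel gripper is mounted at the origin on the work surface. World frame = base frame: x ahead of the robot, y to its left, z up, the work surface at z = 0. Lengths are in m, angles in rad, forces in N, time in s.
With the tool pointing down it reaches from about 0.325 to 0.9 m from the base axis. Payload 3.5 kg.
Tool frame: the origin (TCP) lies on the mounting face of the last link; the fingertips stand 173 mm ahead of it and the grasp point (between the pads) lies 155 mm ahead of it; z points along the fingers, y is the line along which they close (so a half turn about z gives the same grasp; the last joint's range is limited). The gripper opens to 85 mm and grips with 20 to 120 N. Pads are 22 mm wide; open, the fingers measure 114 mm over their backs; the gripper's body (76 mm by 85 mm) begins 54 mm behind the grasp point. The pads swing forward as they close: fully open they stand 13 mm farther back than shut.
Start: joints at [-1.426, 0.276, -0.026, 1.268, 0, 1.467], TCP at [0.153, -0.606, 0.405] pointing down, gripper open.
Joint ranges: [-3.12, 3.12], [-0.85, 1.88], [-1.08, 1.24], [-1.95, 2.15], [-1.57, 1.53], [-3.14, 3.14]. Speed limits (rad/s): [2.57, 2.57, 3.14, 3.14, 3.14, 3.14].

INTERFACE

Orientations are given as a unit quaternion [x, y, z, w].
In Python, from workcell import manip, status, cams gives the robot as it stands. Calls block until the motion is done:
- manip.move_to(position, orientation): joint-space move of the TCP to a pose.
- manip.movel(position, rate=0.15, rotation=None, guard=None): straight line of the TCP; rotation=None keeps the orientation; rate is the mean speed in m/s. With guard (N) it stops when the force on the tool has changed by that much, and returns True; else False.
- manip.move_joints(angles): joint-space move.
- manip.set_gripper(opening, squeeze=None): finger opening in m; squeeze is the grip in N (None keeps the last); returns when the fingers have stopped.
- manip.pause(seconds).
- manip.solve_ik(position, orientation): joint angles nearest the present ones, or None.
- status.get_obs(): the state.
- cams.read_camera(name): name is "scene" or "side" or "wrist"; returns the picture (420x560x3 uint8, red, green, blue); there is no depth.
- cams.camera_params(name): a dict with "fx", "fy", "cx", "cy" (pixels), "k1" (the pictures are not rectified: a ray, as slopes to the right and down, at radius r is drawn at 1 + k1 r^2 times it, then the intrinsics apply), "R" (3x3) and "t" (3): a world point X has camera coordinates R X + t. Camera axes: x right, y down, z forward; pixel columns grow to the right and rows downward; lengths in m; the calibration is good to about 2 mm. A picture is of the moment at which its call begins: read the wrist's pose just before it. camera_params takes no time and is no camera call; for the wrist camera it gives the pose at the moment of the call.
A pose or a line that the arm cannot do raises manip.PlanningError and nothing moves.
- manip.close_job(): hands the job in; it is judged then, once.
The state is a dict: "t": time; "q": joint angles; "qvel": joint speeds; "joint_torque": joint torques, N m; "eef_pos": TCP position; "orientation": TCP orientation; "contact_force": force on the tool from outside, world axes, zero at the start; "torque": the same for the moment, N m; "finger_gap": finger opening in m; "grasp_force": force on a finger pad.
Only numpy, scipy, OpenCV 4.12 (cv2) and the standard library are available. Lean on these libraries where they do the work, as an engineer would, in place of code of your own. Each camera call takes 0.05 s, during which the arm holds its last target. There are 200 camera calls.

## Working session

There is one attempt and no reset: what is moved stays moved. The work goes in short steps, each a Python script; the robot and the scene stay as the last script left them, time stands still between calls to the robot, and variables do not carry over. Pictures are saved under pics/ and viewed, at most 10 in all, crops included, and the job is handed in when it is done.

```bash
mkdir -p pics; ls; python3 - <<'E'
from workcell import manip,status,cams
import cv2,numpy as np
np.set_printoptions(precision=4,suppress=True)
for n in("scene","side"):
    cv2.imwrite(f"pics/{n}0.png",cams.read_camera(n)[:,:,::-1]); print(n,cams.camera_params(n))
print(status.get_obs())
E
```

```text
pics
scene {'fx': 525.7757421628336, 'fy': 525.7757421628336, 'cx': 269.4315971607121, 'cy': 204.87258980042338, 'k1': -0.16045560763358835, 'R': array([[ 0.7863,  0.6178, -0.0068],
       [ 0.4357, -0.5621, -0.703 ],
       [-0.4381,  0.5498, -0.7112]]), 't': array([-0.2759, -0.24  ,  1.5124])}
side {'fx': 418.54448697820584, 'fy': 418.54448697820584, 'cx': 279.83913817816546, 'cy': 209.80127403181584, 'k1': -0.11062694277884792, 'R': array([[-0.9771, -0.2114,  0.0225],
       [-0.1574,  0.6484, -0.7449],
       [ 0.1429, -0.7314, -0.6668]]), 't': array([0.4168, 0.2506, 0.9492])}
{'t': 0.1, 'q': array([-1.4264,  0.2771, -0.0278,  1.268 ,  0.    ,  1.4674]), 'qvel': array([ 0.0002, -0.0012,  0.0052,  0.0006, -0.0012,  0.0006]), 'joint_torque': array([  0.0003, -44.6709,  29.6128,   0.0085,  -0.0001,   0.    ]), 'eef_pos': array([ 0.1532, -0.6055,  0.4037]), 'orientation': array([ 0.9923,  0.1236, -0.    , -0.001 ]), 'contact_force': array([ 0.3173, -0.0918,  1.227 ]), 'torque': array([-0.018 ,  0.0116, -0.01  ]), 'grasp_force': 0.0, 'finger_gap': 0.08542618958946864}
```

View pics/scene0.png

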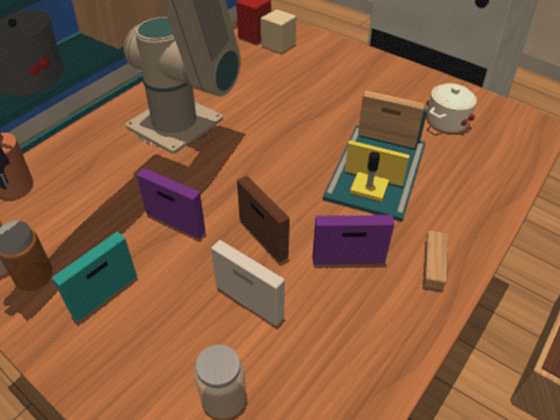

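View pics/side0.png

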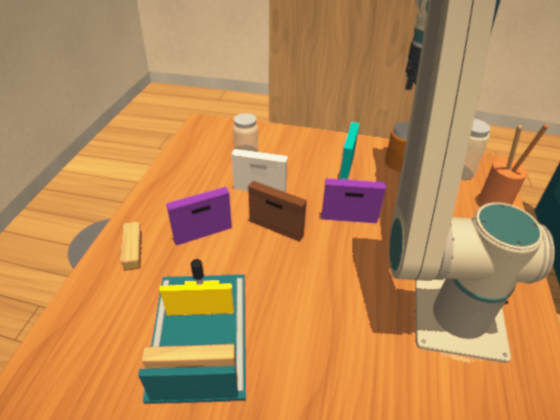

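The candidates are:
- **Brown board:** scene (263,218), side (277,210). It matches "dark walnut".
- **Purple boards:** scene (171,203) and (352,240).
- **Turquoise board:** scene (96,275).
- **White board:** scene (248,283).

The rack is at scene (378,150). I'll confirm these in one enlarged crop.

```bash
python3 - <<'E'
import cv2,numpy as np
a=cv2.imread("pics/scene0.png");b=cv2.imread("pics/side0.png")
f=lambda im,x,y,w,h:cv2.resize(im[y:y+h,x:x+w],(400,300),interpolation=cv2.INTER_CUBIC)
cv2.imwrite("pics/crop.png",np.vstack([np.hstack([f(a,210,170,120,90),f(a,310,85,160,120)*1]),np.hstack([f(b,220,170,120,90),f(b,110,250,200,150)])]))
E
```

```text
(no output)
```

View pics/crop.png

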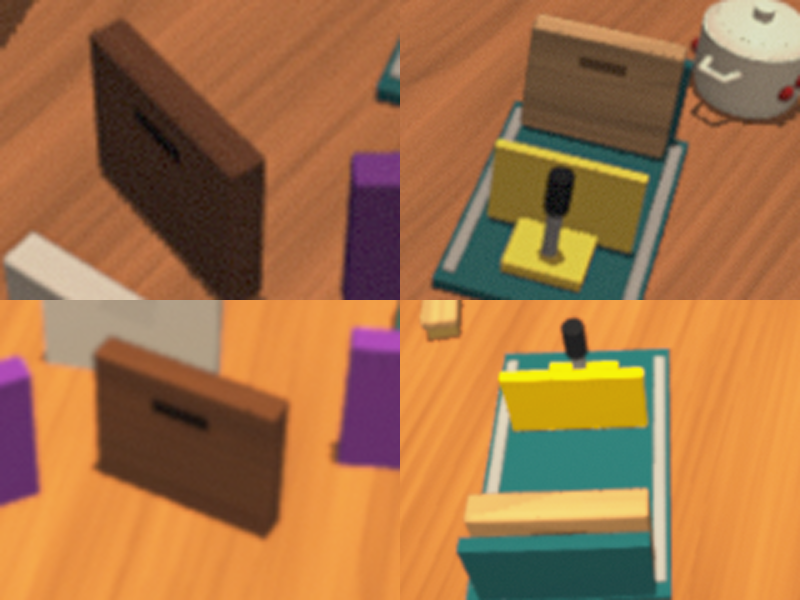

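The crop confirms it: the brown board is walnut and stands alone, and the rack holds the pale board, the yellow stop and the knob. Next I fit poses to the corner pixels.

```bash
cat > h.py <<'E'
from workcell import manip,status,cams
import cv2,numpy as np
from scipy.optimize import least_squares
from scipy.spatial.transform import Rotation as Ro
np.set_printoptions(precision=4,suppress=True)
def proj(p,X):
    c=np.asarray(X)@np.asarray(p["R"]).T+p["t"]; s=c[:,:2]/c[:,2:]
    s=s*(1+p["k1"]*(s**2).sum(1,keepdims=True))
    return s*[p["fx"],p["fy"]]+[p["cx"],p["cy"]]
def place(x,y,a,L):
    L=np.asarray(L,float); c,s=np.cos(a),np.sin(a)
    return np.c_[x+c*L[:,0]-s*L[:,1],y+s*L[:,0]+c*L[:,1],L[:,2]]
E
cat > fit.py <<'E'
from h import *
S,D=cams.camera_params("scene"),cams.camera_params("side")
def solve(model,x0,ps,pd):
    def f(v):
        Ls,Ld=model(v)
        return np.r_[proj(S,place(*v[:3],Ls))-ps,proj(D,place(*v[:3],Ld))-pd].ravel()
    r=least_squares(f,x0,loss="soft_l1",f_scale=1.5); print(r.x,np.degrees(r.x[2])); print(f(r.x).reshape(-1,2).round(1).tolist()); return r.x
h,w,t=.08,.014,.13
ps=np.array([[91,37],[122,20],[264,160],[232,178],[100,172]])/3.3333+[210,170]
pd=np.array([[95,53],[270,120],[118,38],[288,103],[97,167],[265,236]])/3.3333+[220,170]
Ls=[[-h,-w,t],[-h,w,t],[h,w,t],[h,-w,t],[-h,-w,0]]
Ld=[[h,w,t],[-h,w,t],[h,-w,t],[-h,-w,t],[h,w,0],[-h,w,0]]
solve(lambda v:(Ls,Ld),[.5,-.3,0],ps,pd)
# rack: x,y,yaw, pale x offset, knob y
ps=np.array([[33,285],[133,31],[137,17],[286,50],[123,122],[262,157],[97,142],[249,176],[161,170]])/2.5+[310,85]
pd=np.array([[105,55],[270,50],[68,195],[248,190],[66,235],[248,228],[101,75],[112,130],[246,127],[173,23]])/2+[110,250]
def m(v):
    p,k=v[3:]
    return ([[-.1,-.155,.015],[p-h,.112,.145],[p-h,.14,.145],[p+h,.14,.145],[p-h,.112,.015],[p+h,.112,.015],[-.075,k+.055,.11],[.075,k+.055,.11],[0,k,.130]],
     [[.1,-.155,.015],[-.1,-.155,.015],[p+h,.112,.145],[p-h,.112,.145],[p+h,.14,.145],[p-h,.14,.145],[.075,k+.055,.11],[.075,k+.055,.017],[-.075,k+.055,.017],[0,k,.13]])
solve(m,[.5,.2,0,0,-.09],ps,pd)
E
python3 fit.py
```

```text
[ 0.481  -0.1906 -0.302 ] -17.301556781419446
[[-1.5, -1.7], [0.0, -1.6], [0.3, -0.2], [-1.4, 0.3], [-1.3, -1.6], [-1.8, -1.0], [0.2, -0.3], [-3.0, -2.2], [-0.1, -1.5], [-1.0, 1.0], [-1.1, 1.4]]
[ 0.5691  0.1753  0.277  -0.0055 -0.1003] 15.872366042891946
[[-0.9, -4.6], [-0.8, -3.5], [0.3, -3.4], [0.5, -3.0], [-2.0, -0.4], [-0.7, -0.4], [-0.3, -1.8], [-0.6, -0.3], [-0.4, 1.6], [-0.6, -0.5], [-0.6, -0.4], [-0.7, 0.6], [0.1, 0.5], [-2.2, -4.9], [-0.1, -4.0], [-1.7, 1.5], [0.2, -0.5], [0.4, -1.0], [-0.7, 0.2]]
```

```bash
cat >> h.py <<'E'
def ori(psi): return (Ro.from_euler('z',psi)*Ro.from_euler('x',np.pi)).as_quat()
def snap(n,f):
    p=cams.camera_params(n); im=cams.read_camera(n); cv2.imwrite(f"pics/{f}.png",im[:,:,::-1]); np.save(f"pics/{f}.npy",p,allow_pickle=True)
E
python3 - <<'E'
from h import *
q=ori(-.302)
for z in(.43,.46,.47,.5): print(z,manip.solve_ik([.481,-.1906,z],q),manip.solve_ik([.555,.235,z],ori(.277)))
manip.move_to([.481,-.1906,.46],q); manip.set_gripper(.085); manip.pause(.2)
snap("wrist","w1"); o=status.get_obs(); print(o["t"],o["eef_pos"],o["orientation"])
manip.move_to([.555,.21,.5],ori(.277));manip.pause(.2);snap("wrist","w2"); o=status.get_obs(); print(o["t"],o["eef_pos"],o["orientation"],o["q"])
E
python3 -c "
import cv2,numpy as np
cv2.imwrite('pics/w12.png',np.hstack([cv2.imread('pics/w1.png')[:, 80:480],cv2.imread('pics/w2.png')[:,80:480]]))"
```

```text
0.43 [-0.5023  0.0724 -0.2179  1.2805  0.      2.9413] [ 0.2933  0.2252 -0.039   1.3066  0.     -3.1253]
0.46 [-0.5023  0.0598 -0.1686  1.3424  0.      2.9413] [ 0.2933  0.2141  0.0097  1.3664  0.     -3.1253]
0.47 [-0.5023  0.0564 -0.1515  1.3629  0.      2.9413] [ 0.2933  0.2111  0.0266  1.3863  0.     -3.1253]
0.5 [-0.5023  0.0483 -0.0982  1.4243  0.      2.9413] [ 0.2933  0.2043  0.0799  1.4464  0.     -3.1253]
2.4917 [ 0.481  -0.1908  0.4599] [ 0.9886 -0.1506 -0.     -0.    ]
4.2583 [0.5552 0.2091 0.5   ] [ 0.9905  0.1373 -0.0001  0.0001] [ 0.2512  0.187   0.0588  1.4427 -0.0001  3.1174]
```

View pics/w12.png

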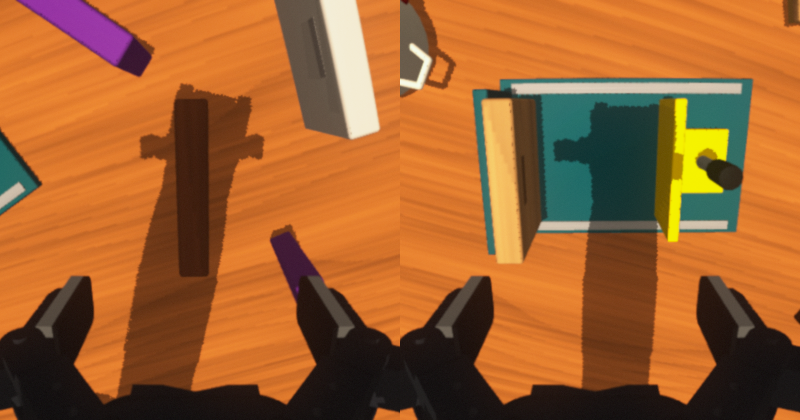

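The left picture is over the dark board. Its top-face corners are at full-image (255,99), (288,98), (289,275) and (261,277). The right picture shows the rack, with the pale board top at x 162–203 and the stop's rear top edge at (366,98)–(360,241). I'll fit all the views jointly.

```bash
cat > fit2.py <<'E'
from h import *
S,D=cams.camera_params("scene"),cams.camera_params("side")
W1,W2=[np.load(f"pics/w{i}.npy",allow_pickle=True).item() for i in(1,2)]
def solve(cs,model,x0,pts):
    f=lambda v:np.concatenate([(proj(c,place(*v[:3],L))-p)*g for (c,g),L,p in zip(cs,model(v),pts)]).ravel()
    r=least_squares(f,x0,loss="soft_l1",f_scale=1.5); print(r.x,np.degrees(r.x[2]));print(f(r.x).reshape(-1,2).round(1).tolist())
h,w,t=.08,.014,.13
pw=np.array([[255,99],[288,98],[289,275],[261,277]])
Lw=[[h,w,t],[h,-w,t],[-h,-w,t],[-h,w,t]]
ps=np.array([[91,37],[122,20],[264,160],[232,178],[100,172]])/3.3333+[210,170]
pd=np.array([[95,53],[270,120],[118,38],[97,167],[265,236]])/3.3333+[220,170]
Ls=[[-h,-w,t],[-h,w,t],[h,w,t],[h,-w,t],[-h,-w,0]]
Ld=[[h,w,t],[-h,w,t],[h,-w,t],[h,w,0],[-h,w,0]]
solve([(W1,1)],lambda v:[Lw],[.48,-.19,-.3],[pw])
solve([(W1,1),(S,1),(D,1)],lambda v:[Lw,Ls,Ld],[.48,-.19,-.3],[pw,ps,pd])
ps=np.array([[133,31],[137,17],[286,50],[123,122],[262,157],[97,142],[249,176],[161,170]])/2.5+[310,85]
pd=np.array([[105,55],[270,50],[68,195],[248,190],[101,75],[112,130],[246,127],[173,23]])/2+[110,250]
pw=np.array([[162,100],[189,98],[178,263],[203,263],[432,79],[416,231],[154,90],[170,254],[366,98],[360,241]])
def m(v):
    p,k=v[3:]
    return ([[p+h,.14,.145],[p+h,.112,.145],[p-h,.14,.145],[p-h,.112,.145],[.1,-.155,.015],[-.1,-.155,.015],[.085,.155,.12],[-.085,.155,.12],[.075,k+.043,.11],[-.075,k+.043,.11]],
     [[p-h,.112,.145],[p-h,.14,.145],[p+h,.14,.145],[p-h,.112,.015],[p+h,.112,.015],[-.075,k+.055,.11],[.075,k+.055,.11],[0,k,.130]],
     [[.1,-.155,.015],[-.1,-.155,.015],[p+h,.112,.145],[p-h,.112,.145],[.075,k+.055,.11],[.075,k+.055,.017],[-.075,k+.055,.017],[0,k,.13]])
solve([(W2,1)],lambda v:m(v)[:1],[.57,.175,.277,0,-.1],[pw])
solve([(W2,1),(S,1),(D,1)],m,[.57,.175,.277,0,-.1],[pw,ps,pd])
E
python3 fit2.py
```

```text
[ 0.4793 -0.1893 -0.284 ] -16.27041803394925
[[-1.0, -0.8], [0.8, -0.5], [1.1, 2.0], [-0.9, 0.6]]
[ 0.4797 -0.1895 -0.287 ] -16.44664922437091
[[-0.6, -1.5], [1.2, -1.0], [0.9, 1.7], [-1.1, 0.1], [-2.0, -2.0], [-0.6, -1.9], [0.5, -1.1], [-1.1, -0.5], [-1.8, -1.8], [-1.6, -0.4], [0.9, -0.2], [-2.9, -1.6], [-0.9, 1.6], [-0.4, 1.5]]
[ 0.5695  0.1715  0.2863 -0.0034 -0.0929] 16.401927191149326
[[-1.9, -1.8], [2.8, -0.6], [-1.4, 1.8], [1.3, 1.6], [2.4, -1.7], [2.0, 0.7], [-2.3, -0.5], [-1.0, 2.1], [1.2, -0.3], [-1.4, 0.9]]
[ 0.5692  0.1718  0.2837 -0.0033 -0.0947] 16.257644963019867
[[-2.2, -2.1], [2.5, -0.8], [-2.0, 1.6], [0.7, 1.5], [2.2, -1.2], [1.5, 1.0], [-2.5, -0.7], [-1.6, 1.9], [2.9, 0.0], [-0.3, 1.2], [-0.9, -2.7], [0.1, -2.6], [0.5, -2.4], [-2.1, 0.5], [-0.7, 0.3], [-0.3, -2.3], [-0.6, -1.0], [-0.3, 1.0], [-0.6, -1.3], [-0.7, -1.6], [-0.8, -0.8], [-0.2, -1.5], [-1.7, 2.5], [0.3, 0.5], [0.6, -0.4], [-0.7, 0.9]]
```

```bash
cat >> h.py <<'E'
DK=(.4795,-.1894,-.285); RK=(.5693,.1717,.2845); PX=-.0033
def rk(x,y,z): return place(*RK,[[x,y,z]])[0]
def ob(m=""):
    o=status.get_obs(); print(m,"t%.2f"%o["t"],o["eef_pos"],o["contact_force"],"gap %.4f gf %.1f"%(o["finger_gap"],o["grasp_force"])); return o
E
python3 - <<'E'
from h import *
q=ori(DK[2]+np.pi)
manip.move_to([DK[0],DK[1],.42],q); manip.movel([DK[0],DK[1],.255],rate=.15,guard=10); ob("down")
manip.set_gripper(.0,squeeze=40); ob("grip")
manip.movel([DK[0],DK[1],.47],rate=.2); ob("up")
manip.move_to(rk(PX,.062,.47),ori(RK[2]+np.pi)); manip.pause(.2); ob("hover"); snap("scene","s2"); snap("wrist","w3")
E
python3 -c "
import cv2,numpy as np
cv2.imwrite('pics/sw.png',np.hstack([cv2.imread('pics/s2.png')[:, 160:],cv2.imread('pics/w3.png')[:,80:480]]))"
```

```text
down t8.31 [ 0.48   -0.1897  0.2559] [0.3099 1.2588 0.991 ] gap 0.0849 gf 0.0
grip t8.87 [ 0.4797 -0.1894  0.2554] [0.8501 0.5422 2.8205] gap 0.0274 gf 40.5
up t10.09 [ 0.479  -0.1892  0.4682] [-0.0532  0.22   -4.6348] gap 0.0270 gf 39.8
hover t11.86 [0.549  0.2292 0.4701] [-0.0824 -0.3613 -4.4791] gap 0.0277 gf 39.7
```

View pics/sw.png

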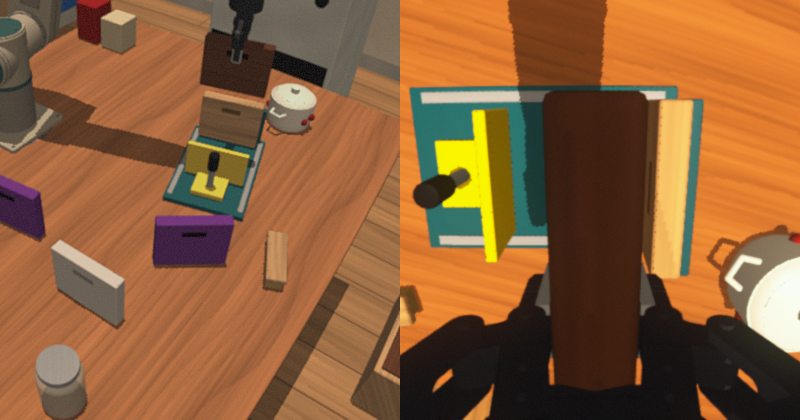

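The board is held level: its far top edge is at wrist crop (545,95)–(648,95). It lies parallel to the pale board, and the slot below is clear. I'll lower it and release.

```bash
python3 - <<'E'
from h import *
manip.movel(rk(PX,.062,.295),rate=.15,guard=12); ob("low")
print(manip.movel(rk(PX,.062,.266),rate=.03,guard=6)); ob("touch")
manip.set_gripper(.05); ob("open")
manip.movel(rk(PX,.062,.47),rate=.2); 
manip.set_gripper(.085)
k=-.094
manip.move_to(rk(0,k-.02,.47),ori(RK[2]+np.pi/2) if 0 else ori(RK[2]-np.pi/2)); manip.pause(.2); o=ob("hover"); print(o["q"])
snap("wrist","w4"); snap("side","d4")
E
python3 -c "
import cv2,numpy as np
cv2.imwrite('pics/sw4.png',np.hstack([cv2.imread('pics/d4.png')[:, 80:480],cv2.imread('pics/w4.png')[:,80:480]]))"
```

```text
low t13.28 [0.5494 0.2305 0.2962] [-1.1799 -0.2336 -4.5511] gap 0.0281 gf 39.8
True
touch t14.04 [0.5484 0.2303 0.2703] [-0.5602  0.3289  4.6567] gap 0.0275 gf 41.0
open t14.38 [0.5484 0.2281 0.2695] [  1.7786 -10.1273   5.0333] gap 0.0500 gf 0.6
hover t17.82 [0.6012 0.0626 0.4701] [0.5019 0.0973 0.3251] gap 0.0852 gf 0.0
[-0.0031  0.2143  0.0307  1.3871  0.     -1.8588]
```

View pics/sw4.png

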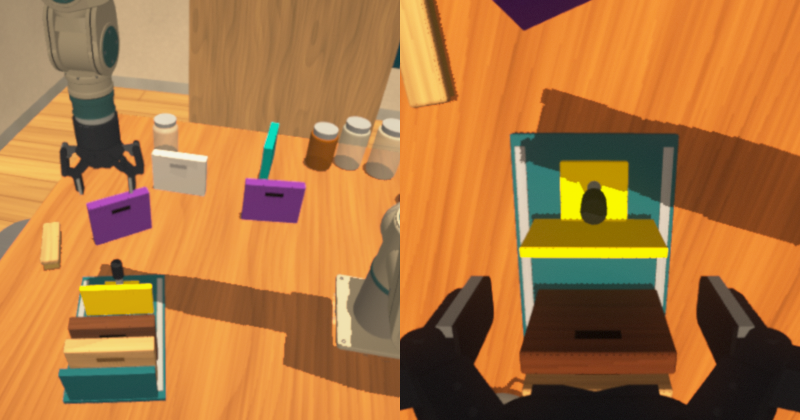

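The dark board stands upright between the pale board and the stop, and it is level with the pale board (wrist crop x 522–676, against about 522–672). The knob is centred at about (594,205). I'll grip it and slide.

```bash
python3 - <<'E'
from h import *
W=cams.camera_params("wrist"); k=-.094
print(proj(W,np.array([rk(0,k,.13),rk(0,k,.085),rk(PX-.08,.062-.014,.145),rk(PX+.08,.062-.014,.145)])))
manip.movel(rk(0,k,.47),rate=.2)
manip.movel(rk(0,k,.265),rate=.15,guard=8); ob("down")
manip.set_gripper(0,squeeze=30); ob("grip")
hit=manip.movel(rk(0,.034,.265),rate=.04,guard=14); o=ob(f"push {hit}")
c,s=np.cos(RK[2]),np.sin(RK[2]); d=o["eef_pos"][:2]-RK[:2]; print("rack xy",c*d[0]+s*d[1],-s*d[0]+c*d[1])
snap("side","d5")
E
```

```text
[[273.2602 211.3654]
 [273.3926 198.433 ]
 [356.7475 351.5127]
 [196.626  351.6502]]
down t19.68 [0.5963 0.0815 0.2661] [-0.8029  0.1928 -0.2976] gap 0.0850 gf 0.0
grip t20.25 [0.5965 0.0816 0.2655] [2.9716 1.5193 0.1224] gap 0.0251 gf 32.1
push False t23.60 [0.5619 0.2017 0.2656] [  9.9918 -10.6272  -2.2139] gap 0.0253 gf 32.0
rack xy 0.0012730307328920635 0.030848900427231523
```

View pics/d5.png

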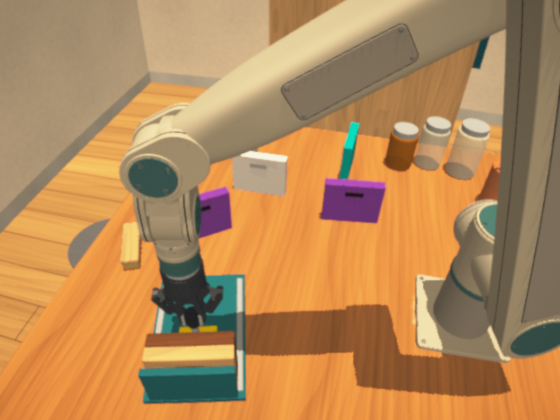

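```bash
python3 - <<'E'
from h import *
c,s=np.cos(RK[2]),np.sin(RK[2])
def r(m):
    o=ob(m); d=o["eef_pos"][:2]-RK[:2]; print("rack y",-s*d[0]+c*d[1],"Fy",-s*o["contact_force"][0]+c*o["contact_force"][1])
print(manip.movel(rk(0,.038,.265),rate=.02,guard=10)); r("more")
manip.set_gripper(.06); r("open")
manip.movel(rk(0,.031,.47),rate=.15); r("up")
manip.move_to(rk(0,-.03,.5),ori(RK[2]-np.pi/2)); manip.pause(.3)
snap("side","d6"); snap("wrist","w6"); snap("scene","s6")
E
python3 -c "
import cv2,numpy as np
f=lambda im,x,y:cv2.resize(im[y:y+150,x:x+200],(400,300),interpolation=cv2.INTER_CUBIC)
a=[cv2.imread(f'pics/{n}6.png') for n in ('d','w','s')]
cv2.imwrite('pics/f.png',np.vstack([np.hstack([f(a[0],110,260),cv2.resize(a[1],(400,300))]),np.hstack([f(a[2],290,80),cv2.resize(a[2],(400,300))])]))"
```

```text
True
more t23.88 [0.5615 0.2031 0.2655] [ 0.4723 -2.2555  2.9117] gap 0.0256 gf 32.3
rack y 0.032293097333662125 Fy -2.297424776815462
open t24.32 [0.562  0.2034 0.2651] [0.6224 1.1376 0.6731] gap 0.0602 gf 0.0
rack y 0.03248152195801927 Fy 0.9171926254038842
up t25.83 [0.5604 0.2014 0.4687] [-0.3435  0.2771 -1.0286] gap 0.0598 gf 0.0
rack y 0.030993701965259156 Fy 0.3623995774565598
```

View pics/f.png

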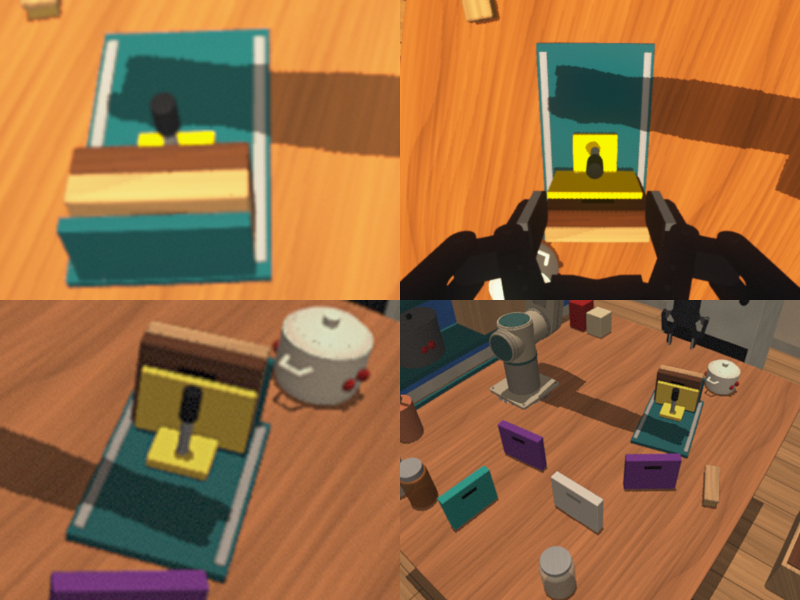

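Everything looks snug: there are no gaps in the side crop around (160,175), and the boards are in line. The stop was gripped during the push and could have been drawn back slightly. I'll give the knob one last push from behind, without gripping, and then hand in.

```bash
python3 - <<'E'
from h import *
c,s=np.cos(RK[2]),np.sin(RK[2])
def r(m):
    o=ob(m); d=o["eef_pos"][:2]-RK[:2]; print("rack y",-s*d[0]+c*d[1],o["t"])
manip.set_gripper(0,squeeze=30)
manip.movel(rk(0,-.012,.40),rate=.2); print(manip.movel(rk(0,-.012,.27),rate=.12,guard=8))
print(manip.movel(rk(0,.016,.27),rate=.02,guard=10)); r("push")
manip.movel(rk(0,-.03,.27),rate=.08); manip.movel(rk(0,-.03,.5),rate=.25); manip.pause(.3)
snap("wrist","w7")
a,b=cv2.imread("pics/w6.png"),cv2.imread("pics/w7.png")
cv2.imwrite("pics/g.png",cv2.resize(np.hstack([a[180:360,170:370],b[180:360,170:370]]),(800,360)))
E
```

```text
False
True
push t30.10 [0.5673 0.1781 0.2697] [ 0.2072 -1.9386  0.525 ] gap 0.0001 gf 0.6
rack y 0.0066818361139573 30.1
```

View pics/g.png

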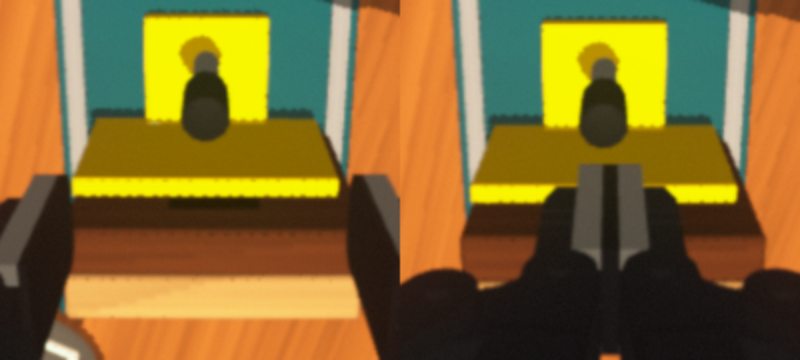

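The push stopped firmly at about the same stop position. The boards are upright and snug, and the gripper is clear.

```bash
python3 -c "
from workcell import manip
print(manip.close_job())"
```

```text
the job is handed in; nothing more can be done
None
```

The job is handed in: the walnut board stands upright on the rack in line with the pale board, the end stop is slid up snug against both, and the white board was left where it stood.

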